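# Rösti and goat's cheese on a toasted muffin

## Task

Build the open sandwich: slide the plate with the toasted muffin half across the counter until its rim is tucked under the long edge of the raised serving board and meets the runner underneath, then slide the round rösti off the board straight onto the muffin half, flat and centred, without lifting or tipping it. Then lay the cut round of goat's cheese gently on the middle of the rösti, leaving the plate tucked in with its stack centred on it and everything else where it is.

Things in the scene. Friction and masses are not known exactly. Their poses are not given: they have to be found in the camera images.
- plate: Flat round stoneware plate, pale grey, 160 mm across and 10 mm high, 0.42 kg; its edge overhangs a 110 mm foot, the edge face runs from 3 to 10 mm above the counter. Flat top at 10 mm. Stands on the counter to the right (-y) of the serving board. Origin: centre of the underside.
- muffin: Toasted muffin half, cut face up, a disc 94 mm across and 14 mm thick, about 60 g, lying at the middle of the plate (its flat top is 24 mm above the counter). Origin: centre of the underside.
- rosti: Round rösti (grated potato cake), a stiff flat disc 90 mm across (too wide for most grippers) and 14 mm thick, about 80 g, lying on the serving board. It slides freely when pushed at its edge. Origin: centre of the underside.
- cheese_round: Cut round of white goat's cheese, a disc 60 mm across and 15 mm thick, about 50 g, lying flat at one end of the wooden cheese board. Origin: centre of the underside.
- serving_board: Wooden serving board, fixed: slab 360 mm (its x) by 220 mm (its y), 13 mm thick, on two 14 mm high runners along its x; top 27 mm above the counter. Origin: centre of the underside, at counter level. The long edge facing the plate is at its own y = -110 mm. The runner (330 mm long) stands 20 mm in from that edge: the plate's rim meets it when the plate's centre is at the board's own y = -170 mm.
- board_edge (a point): Middle of the serving board's long edge that faces the plate, at the top of the slab. With the plate against the runner a gap of about 13 mm is left between this edge and the muffin half, which the rösti bridges as it slides across, coming down 3 mm from slab to muffin.
- cheese_board: Wooden cheese board, fixed, 230 mm (its x) by 130 mm (its y), top 15 mm above the counter. The cheese round lies 55 mm from its middle towards one end of its x, the cheese log as far towards the other. Origin: centre of the underside.
- cheese_log: The rest of the goat's cheese, a log 60 mm in diameter and 75 mm long lying across the cheese board along its own y; not part of the job, leave it. Origin: centre of the underside.
- ramekin: White ramekin, 68 mm across, 36 mm high, on the serving board towards its far (+x) end; leave it. Origin: centre of the underside.
- tumbler_a: Glass tumbler, 68 mm across, 115 mm high, at the back of the counter; leave it. Origin: centre of the underside.
- tumbler_b: A second tumbler of the same size; leave it. Origin: centre of the underside.
- jam_jar: Jam jar with metal lid, 62 mm across, 85 mm high; leave it. Origin: centre of the underside.
- pepper_mill: Wooden pepper mill, 54 mm across, 158 mm high, left of the serving board; leave it. Origin: centre of the underside.
- salt_shaker: Salt shaker with a glass body and steel cap, 44 mm across, 80 mm high, left of the serving board; leave it. Origin: centre of the underside.
Mind the look-alikes: they are no part of the job. Of the things like the cheese_round, leave any that is purple; of the rest the smaller one is meant. What is shaped like the rosti but black or blue is not meant.

How it is judged:
By the outcome, as a careful person would: the job done as asked, in the order asked, and still so for the second after the job is handed in, with the robot touching nothing.
It also fails if it takes over 64 s, if anything falls off the work surface, if the arm or the gripper's body presses on something with over 40 N, if the wrist force passes 120 N, or if a joint passes its speed limit or range.

## Robot

A 6-joint arm with a two-finger parallel gripper is mounted at the origin on the work surface. World frame = base frame: x ahead of the robot, y to its left, z up, the work surface at z = 0. Lengths are in m, angles in rad, forces in N, time in s.
With the tool pointing down it reaches from about 0.375 to 0.975 m from the base axis. Payload 3.8 kg.
Tool frame: the origin (TCP) lies midway between the tips of the shut fingers; the grasp point (between the pads) lies 19 mm behind it; z points along the fingers, y is the direction in which the jaws open and shut (so a half turn about z gives the same grasp; the last joint's range is limited). The gripper opens to 85 mm and grips with 20 to 120 N. Pads are 22 mm wide; open, the fingers measure 114 mm over their backs; the gripper's body (76 mm by 85 mm) begins 54 mm behind the grasp point. The pads swing forward as they close: fully open they stand 13 mm farther back than shut.
Start: joints at [-1.315, 0.264, 1.604, -0, 1.274, -0.037], TCP at [0.195, -0.646, 0.231] pointing down, gripper open.
Joint ranges: [-2.63, 2.63], [-0.94, 2.18], [0.31, 2.57], [-1.31, 4.45], [0, 2.66], [-2.55, 2.55]. Speed limits (rad/s): [2.57, 2.57, 3.14, 3.14, 3.14, 3.14].

## Interface

Orientations are given as a rotation vector (axis times angle).
In Python, from workcell import bot gives the robot as it stands.
- The arm moves only by the shell command python3 -m inch 'ROWS' [FORCE]. ROWS is JSON, a list of rows, each an object of numbers: "dx", "dy", "dz": the shift along the tool's x, y, z in m; "ax", "ay", "az": the turn, a rotation vector about the tool's x, y, z in degrees; "fingers": the opening, from -1 (shut) to 1 (fully open). A call has 1 to 20 rows; each row is the pose to reach, as a shift and turn from the pose measured when the call began, along the tool's axes at that moment; what a row does not reach only later rows make up. A row lasts 1/8 s, in which the tool goes at most 62.5 mm and 10.7 degrees, less where a joint would pass 70% of its speed; a pose out of reach is approached as far as the arm can. A call with a gripper value outside its range is refused whole. The fingers move at their own pace and stop on an object; FORCE is the grip in N (left out, the last holds). Time passes only in rows, so rows that repeat a pose let the fingers close. It gives the time, the measured TCP pose, the force and the opening at its end, in the units of the state.
- bot.read_state(): the state, without advancing time (a new reading comes with each control period).
- bot.read_camera(name): name is "scene" or "top" or "wrist"; returns (picture, depth): 480x640x3 uint8, blue, green, red; 480x640 float32, m along the optical axis (not along the pixel's ray), 0 where there is no reading.
- bot.get_calibration(name): a dict with "intrinsics" (3x3 intrinsics, pixels), "view" (4x4, takes a point from world to camera coordinates). Camera axes: x right, y down, z forward; pixel columns grow to the right and rows downward; lengths in m; the calibration is good to about 2 mm. A picture is of the moment at which its call begins: read the wrist's pose just before it. get_calibration takes no time and is no camera call; for the wrist camera it gives the pose at the moment of the call.
- bot.finish_job(): hands the job in, once; it reports no verdict.
Trained networks look in the newest picture that a camera, given by its name, has taken for a name from the list of things; names that differ only in an ending like _2 or _b are one class to them, and where a whole thing is asked for, a point or a joint stands for the part that bears it (a point fixed in the world has none). Each returns a list of dicts, best first, with "p" (0 to 1); they miss things now and then, are a little off and sometimes report something else, mostly with a low value. They report only what shows in the picture. A call takes as long as a camera call. They do not tell look-alikes from the thing itself.
- bot.masks_of(camera, thing): "region" (480x640 bool, what is visible of it) and "box" ([left, top, right, bottom] in pixels, round what is visible of it).
The state is a dict: "time": time; "q": joint angles; "joint_vel": joint speeds; "joint_torque": joint torques, N m; "tool_pos": TCP position; "tcp_rot": TCP orientation; "wrist_force": force on the tool from outside, world axes, zero at the start; "torque": the same for the moment, N m; "width": opening from 0.0 (shut) to 1.0 (fully open).
Only numpy, scipy, OpenCV 4.12 (cv2) and the standard library are available. Lean on these libraries where they do the work, as an engineer would, in place of code of your own. Each camera call takes 0.05 s, during which the arm holds its last target. There are 200 camera calls.

## Working session

There is one attempt and no reset: what is moved stays moved. The work goes in short steps, Python scripts to look and compute and a shell command to move; the robot and the scene stay as the last step left them, time stands still between calls to the robot, and variables do not carry over. Pictures are saved under pics/ and viewed, about 8 in all and at most 12, crops included, and the job is handed in when it is done.

```bash
mkdir -p pics; ls
cat > h.py <<'E'
import numpy as np,cv2
from workcell import bot
from scipy.spatial.transform import Rotation as R
def pts(cam,depth,mask,cal):
    K=np.array(cal["intrinsics"]);V=np.array(cal["view"])
    v,u=np.nonzero(mask&(depth>0));z=depth[v,u]
    P=np.c_[(u-K[0,2])/K[0,0]*z,(v-K[1,2])/K[1,1]*z,z,np.ones(len(z))]
    return (P@np.linalg.inv(V).T)[:,:3],u,v
def look(cam,name=None):
    cal=bot.get_calibration(cam);im,d=bot.read_camera(cam)
    if name: cv2.imwrite('pics/'+name+'.png',im)
    return im,d,cal
E
python3 - <<'E'
from h import *
s=bot.read_state();print(s)
for cam in ("top","scene"):
    im,d,cal=look(cam,cam+'0')
    print(cam,np.round(cal["view"],3).tolist(),np.round(cal["intrinsics"],1).tolist())
    for t in "plate muffin rosti cheese_round serving_board cheese_board cheese_log ramekin".split():
        for m in bot.masks_of(cam,t):
            P,u,v=pts(cam,d,m["region"],cal)
            print(t,round(m["p"],2),m["box"],np.round(np.median(P,0),3),np.round(np.percentile(P,1,0),3),np.round(np.percentile(P,99,0),3)) if len(P) else print(t,m["p"])
E
```

```text
pics
{'time': 0.0, 'q': array([-1.31492145e+00,  2.64707469e-01,  1.60536423e+00,  1.97211529e-05,
        1.27366947e+00, -3.68870163e-02]), 'joint_vel': array([-2.62865173e-04, -3.69634713e-04,  1.14472693e-03,  6.00826363e-04,
       -5.53070258e-04,  5.83407248e-05]), 'joint_torque': array([ 8.02717950e-04, -5.15109158e+01, -3.67320442e+01, -2.36697388e-04,
        1.30384389e-02, -1.23761447e-05]), 'tool_pos': array([ 0.19463551, -0.64558391,  0.22999806]), 'tcp_rot': array([-3.10588112e+00, -4.57907961e-01,  3.39127159e-04]), 'wrist_force': array([-1.07146458,  0.74996338, -0.47317522]), 'torque': array([-0.0072478 ,  0.00279583,  0.01417816]), 'width': 0.997769822075556}
top [[-0.002, -1.0, -0.004, 0.069], [-0.99, 0.003, -0.138, 0.511], [0.138, 0.004, -0.99, 1.048], [0.0, 0.0, 0.0, 1.0]] [[433.2, 0.0, 313.0], [0.0, 433.2, 246.4], [0.0, 0.0, 1.0]]
plate 0.95 [335.9, 224.0, 396.2, 288.2] [ 0.49  -0.069  0.009] [ 0.416 -0.146  0.   ] [0.568 0.007 0.015]
plate 0.51 [313.9, 139.2, 340.7, 170.4] [0.733 0.03  0.082] [0.714 0.    0.014] [0.77  0.059 0.088]
rosti 0.97 [223.9, 337.9, 25
[... 2072 characters left out ...]
 0.277 -0.273 -0.003] [ 0.333 -0.216  0.016]
serving_board 0.74 [247.7, 260.3, 270.3, 294.6] [0.757 0.05  0.055] [ 0.725  0.011 -0.002] [0.779 0.063 0.085]
serving_board 0.56 [304.9, 242.9, 455.8, 358.2] [0.549 0.293 0.025] [ 0.352  0.155 -0.   ] [0.714 0.397 0.029]
cheese_board 0.97 [224.4, 175.2, 294.8, 216.6] [ 0.506 -0.315  0.012] [ 0.384 -0.412  0.   ] [ 0.614 -0.274  0.017]
cheese_log 0.85 [232.1, 179.4, 257.7, 202.3] [ 0.561 -0.322  0.056] [ 0.52  -0.376  0.019] [ 0.586 -0.302  0.074]
ramekin 0.64 [330.1, 292.1, 360.2, 324.9] [0.651 0.266 0.045] [0.625 0.24  0.027] [0.687 0.303 0.063]
ramekin 0.51 [365.6, 281.6, 401.7, 308.7] [0.547 0.3   0.038] [0.5   0.256 0.026] [0.587 0.34  0.042]
```

View pics/top0.png

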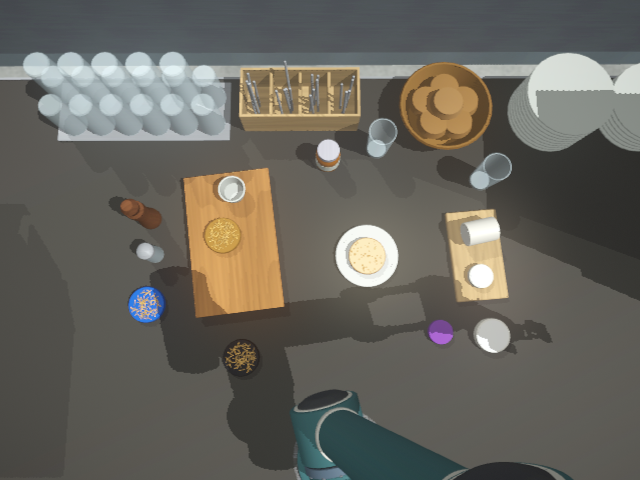

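```bash
python3 - <<'E'
from h import *
im,d,cal=look("top")
H=np.ones((480,640),bool)
P,u,v=pts("top",d,H,cal)
# serving board top
m=(abs(P[:,2]-.027)<.005)&(P[:,0]>.3)&(P[:,0]<.75)&(P[:,1]>.1)&(P[:,1]<.42)
Q=P[m];print(len(Q),np.median(Q[:,2]))
hull=cv2.convexHull((Q[:,:2]*1000).astype(np.float32));print('board rect',cv2.minAreaRect(hull),cv2.boxPoints(cv2.minAreaRect(hull)).round())
def circ(c,r,z0,z1,rect=None):
    m=(P[:,2]>z0)&(P[:,2]<z1)&(np.hypot(P[:,0]-c[0],P[:,1]-c[1])<r)
    Q=(P[m,:2]*1000).astype(np.float32);(x,y),rr=cv2.minEnclosingCircle(Q);print(c,len(Q),'enc',x,y,rr,'mean',Q.mean(0),'z',np.median(P[m,2]))
circ((.495,-.069),.1,.006,.04);circ((.495,-.069),.08,.018,.04)
circ((.54,.293),.06,.034,.05);circ((.437,-.349),.04,.024,.04)
E
python3 - <<'E'
import cv2
im=cv2.imread('pics/top0.png')
cv2.imwrite('pics/crop0.png',cv2.resize(im[150:380,110:530],None,fx=1.9,fy=1.9,interpolation=cv2.INTER_CUBIC))
E
```

```text
10568 0.0266546190006286
board rect ((528.2063598632812, 270.88873291015625), (360.20452880859375, 220.7985076904297), 7.060511112213135) [[336. 358.]
 [363. 139.]
 [721. 183.]
 [693. 403.]]
(0.495, -0.069) 2929 enc 501.1689453125 -64.95948791503906 89.43887329101562 mean [490.55707 -68.89828] z 0.011143707223787658
(0.495, -0.069) 1065 enc 489.5718994140625 -68.9948501586914 46.85709762573242 mean [489.32748  -68.537605] z 0.02368116004694021
(0.54, 0.293) 999 enc 543.943115234375 292.7802734375 48.50375747680664 mean [540.1902  293.32446] z 0.04003516726150402
(0.437, -0.349) 472 enc 437.5397644042969 -350.3199157714844 30.456052780151367 mean [ 437.46292 -350.1007 ] z 0.029445614722581337
```

View pics/crop0.png

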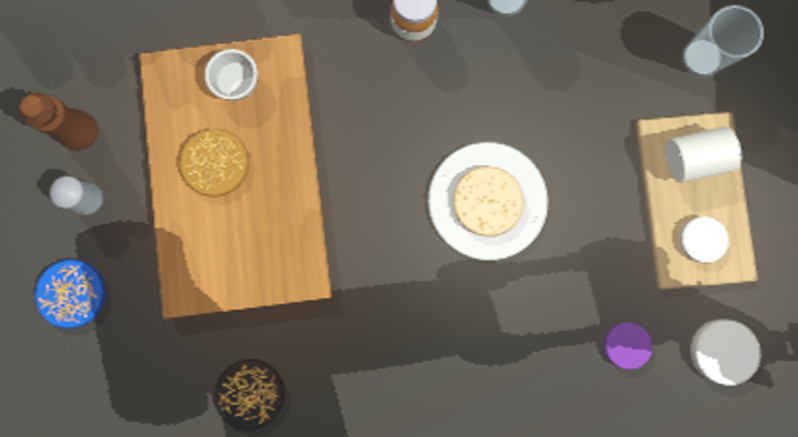

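The candidates in the top image:
- **Cheese:** white on the board (481,276), purple (441,332) and bigger white (492,336). I choose the small white one at (481,276).
- **Rösti:** golden on the serving board (222,235), blue (146,305) and black (241,357). I choose the golden one at (222,235).

The crop confirms both choices. The plate is at (367,256).

```bash
cat >> h.py <<'E'
B0=np.array([.5282,.2709]);BA=np.radians(7.06)
BX=np.array([np.cos(BA),np.sin(BA)]);BY=np.array([-np.sin(BA),np.cos(BA)])
def b2w(bx,by): return B0+bx*BX+by*BY
def w2b(p): p=np.asarray(p)[:2]-B0; return np.array([p@BX,p@BY])
def rel(target,azim):
    s=bot.read_state();Rm=R.from_rotvec(s["tcp_rot"])
    a=np.radians(azim);G=R.from_matrix(np.array([[np.cos(a),np.sin(a),0],[np.sin(a),-np.cos(a),0],[0,0,-1]]).T.T)
    d=Rm.inv().apply(np.array(target)-s["tool_pos"])
    print('t',round(s["time"],2),'pos',s["tool_pos"].round(4),'rel mm',(d*1000).round(1),'turn',np.degrees((Rm.inv()*G).as_rotvec()).round(1),'F',s["wrist_force"].round(1),'w',round(s["width"],2))
E
python3 -c "
from h import *
print(b2w(14.7e-3,-.17));rel([.445,-.165,.2],66.9)"
```

```text
[0.56368302 0.1039957 ]
t 0.95 pos [ 0.1948 -0.6463  0.2313] rel mm [ 378.5 -388.6   31.3] turn [  0.    0.  -50.1] F [ 0.4 -0.1  0.4] w 1.0
```

```bash
python3 -m inch '[{"dx":0.378,"dy":-0.389,"dz":0.031,"az":-50,"fingers":1},{"dx":0.378,"dy":-0.389,"dz":0.031,"az":-50,"fingers":1},{"dx":0.378,"dy":-0.389,"dz":0.031,"az":-50,"fingers":1},{"dx":0.378,"dy":-0.389,"dz":0.031,"az":-50,"fingers":1},{"dx":0.378,"dy":-0.389,"dz":0.031,"az":-50,"fingers":1},{"dx":0.378,"dy":-0.389,"dz":0.031,"az":-50,"fingers":1},{"dx":0.378,"dy":-0.389,"dz":0.031,"az":-50,"fingers":1},{"dx":0.378,"dy":-0.389,"dz":0.031,"az":-50,"fingers":1},{"dx":0.378,"dy":-0.389,"dz":0.031,"az":-50,"fingers":1},{"dx":0.378,"dy":-0.389,"dz":0.031,"az":-50,"fingers":1},{"dx":0.378,"dy":-0.389,"dz":0.031,"az":-50,"fingers":1},{"dx":0.378,"dy":-0.389,"dz":0.031,"az":-50,"fingers":1}]'
python3 - <<'E'
from h import *
im,d,cal=look("wrist","w1");cam="wrist"
for t in ("plate","muffin"):
    for m in bot.masks_of(cam,t):
        P,u,v=pts(cam,d,m["region"],cal)
        if len(P): print(t,round(m["p"],2),m["box"],np.round(np.median(P,0),4),np.round(np.percentile(P,1,0),3),np.round(np.percentile(P,99,0),3))
P,u,v=pts(cam,d,np.ones((480,640),bool),cal)
for r,z0,z1 in((.1,.007,.013),(.07,.02,.028)):
    m=(P[:,2]>z0)&(P[:,2]<z1)&(np.hypot(P[:,0]-.49,P[:,1]+.069)<r)
    Q=(P[m,:2]*1000).astype(np.float32);print(len(Q),cv2.minEnclosingCircle(Q),np.median(P[m,2]))
rel([.453,-.155,.03],66.9)
E
```

```text
0 ((0.0, 0.0), 0.0) nan
0 ((0.0, 0.0), 0.0) nan
t 1.1 pos [ 0.1948 -0.6463  0.2313] rel mm [ 389.  -395.8  201.3] turn [ -0.   -0.  -50.1] F [-1.1 -1.1  0.2] w 1.01invalid input at $[0]: expected keys dx, dy, dz, ax, ay, az, fingers
  return _methods._mean(a, axis=axis, dtype=dtype,
  ret = ret.dtype.type(ret / rcount)
```

View pics/w1.png

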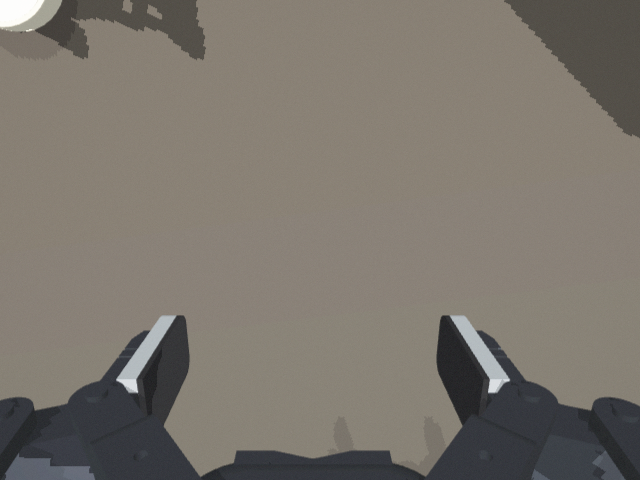

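The wrist picture shows the open fingers (tips near (175,320) and (450,320)) and the counter. The move was refused because every row needs all the keys.

```bash
python3 -m inch '[{"dx":0.378,"dy":-0.389,"dz":0.031,"ax":0,"ay":0,"az":-50,"fingers":1},{"dx":0.378,"dy":-0.389,"dz":0.031,"ax":0,"ay":0,"az":-50,"fingers":1},{"dx":0.378,"dy":-0.389,"dz":0.031,"ax":0,"ay":0,"az":-50,"fingers":1},{"dx":0.378,"dy":-0.389,"dz":0.031,"ax":0,"ay":0,"az":-50,"fingers":1},{"dx":0.378,"dy":-0.389,"dz":0.031,"ax":0,"ay":0,"az":-50,"fingers":1},{"dx":0.378,"dy":-0.389,"dz":0.031,"ax":0,"ay":0,"az":-50,"fingers":1},{"dx":0.378,"dy":-0.389,"dz":0.031,"ax":0,"ay":0,"az":-50,"fingers":1},{"dx":0.378,"dy":-0.389,"dz":0.031,"ax":0,"ay":0,"az":-50,"fingers":1},{"dx":0.378,"dy":-0.389,"dz":0.031,"ax":0,"ay":0,"az":-50,"fingers":1},{"dx":0.378,"dy":-0.389,"dz":0.031,"ax":0,"ay":0,"az":-50,"fingers":1},{"dx":0.378,"dy":-0.389,"dz":0.031,"ax":0,"ay":0,"az":-50,"fingers":1},{"dx":0.378,"dy":-0.389,"dz":0.031,"ax":0,"ay":0,"az":-50,"fingers":1}]'
python3 - <<'E'
from h import *
im,d,cal=look("wrist","w1b");cam="wrist"
P,u,v=pts(cam,d,np.ones((480,640),bool),cal)
for r,z0,z1 in((.1,.007,.013),(.07,.02,.028)):
    m=(P[:,2]>z0)&(P[:,2]<z1)&(np.hypot(P[:,0]-.49,P[:,1]+.069)<r)
    if m.any(): Q=(P[m,:2]*1000).astype(np.float32);print(len(Q),cv2.minEnclosingCircle(Q),np.median(P[m,2]),u[m].min(),u[m].max(),v[m].min(),v[m].max())
# finger tip lowest points
T=np.array(bot.read_state()["tool_pos"]);m=(np.linalg.norm(P-T,axis=1)<.1);print('fingers z above tcp, min',(np.percentile(P[m,2],[0,1,5])-T[2])*1000, m.sum())
Q=P[m];Rm=R.from_rotvec(bot.read_state()["tcp_rot"]);L=Rm.inv().apply(Q-T)*1000
k=L[:,2]>np.percentile(L[:,2],99)-8;print('tip region tool xyz range',L[k].min(0),L[k].max(0), 'inner |y|',np.abs(L[k][:,1]).min())
rel([.453,-.155,.03],66.9)
E
```

```text
time: 2.6
tool_pos: [0.4441, -0.1658, 0.2004]
tcp_rot: [2.624, 1.727, -0.0]
wrist_force: [-0.6, -0.1, 0.5]
width: 1.001
16820 ((491.25006103515625, -68.6548843383789), 79.55200958251953) 0.01084318922281402 211 431 0 167
14064 ((489.5332336425781, -67.52751159667969), 46.5721549987793) 0.02488258551991815 251 385 0 124
fingers z above tcp, min [12.98816262 18.11848083 26.55348249] 45890
tip region tool xyz range [-10.97219225 -57.3537838  -26.12320555] [ 13.18215242  55.76424841 -12.99487372] inner |y| 41.51339049310681
t 2.65 pos [ 0.4441 -0.1659  0.2004] rel mm [ 13.6   3.9 170.4] turn [ 0.   0.  -0.2] F [-0.7 -0.2 -0. ] w 1.0
```

```bash
python3 -m inch '[{"dx":0.011,"dy":0.005,"dz":0.06,"ax":0,"ay":0,"az":0,"fingers":1},{"dx":0.011,"dy":0.005,"dz":0.12,"ax":0,"ay":0,"az":0,"fingers":1},{"dx":0.011,"dy":0.005,"dz":0.17,"ax":0,"ay":0,"az":0,"fingers":1},{"dx":0.011,"dy":0.005,"dz":0.195,"ax":0,"ay":0,"az":0,"fingers":1},{"dx":0.011,"dy":0.005,"dz":0.205,"ax":0,"ay":0,"az":0,"fingers":1},{"dx":0.011,"dy":0.005,"dz":0.2092,"ax":0,"ay":0,"az":0,"fingers":1},{"dx":0.011,"dy":0.005,"dz":0.2092,"ax":0,"ay":0,"az":0,"fingers":1},{"dx":0.011,"dy":0.005,"dz":0.2092,"ax":0,"ay":0,"az":0,"fingers":1}]'
python3 - <<'E'
from h import *
D=np.array([72.7,172.6]);D/=np.hypot(*D)
print(np.degrees(np.arctan2(D[1],D[0])))
rel(list(np.array([.4913,-.0686])-.079*D)+[-.009],67.2)
rel(list(b2w(.0147,-.17)-.079*D)+[-.009],67.2)
E
```

```text
time: 3.65
tool_pos: [0.4542, -0.1584, -0.0075]
tcp_rot: [2.623, 1.725, 0.002]
wrist_force: [0.4, 0.2, -0.4]
width: 0.997
67.15892601125718
t 3.65 pos [ 0.4542 -0.1584 -0.0075] rel mm [18.2 -0.8  1.5] turn [ 0.2  0.  -0.5] F [ 0.4  0.2 -0.4] w 1.0
t 3.65 pos [ 0.4542 -0.1584 -0.0075] rel mm [205.3  -2.8   1.4] turn [ 0.2  0.  -0.5] F [ 0.4  0.2 -0.4] w 1.0
```

```bash
python3 -m inch '[{"dx":0.006,"dy":0,"dz":0.001,"ax":0,"ay":0,"az":0,"fingers":1},{"dx":0.011,"dy":0,"dz":0.001,"ax":0,"ay":0,"az":0,"fingers":1},{"dx":0.014,"dy":0,"dz":0.001,"ax":0,"ay":0,"az":0,"fingers":1},{"dx":0.017,"dy":0,"dz":0.001,"ax":0,"ay":0,"az":0,"fingers":1},{"dx":0.020,"dy":0,"dz":0.001,"ax":0,"ay":0,"az":0,"fingers":1},{"dx":0.024,"dy":0,"dz":0.001,"ax":0,"ay":0,"az":0,"fingers":1},{"dx":0.029,"dy":0,"dz":0.001,"ax":0,"ay":0,"az":0,"fingers":1},{"dx":0.035,"dy":0,"dz":0.001,"ax":0,"ay":0,"az":0,"fingers":1},{"dx":0.042,"dy":0,"dz":0.001,"ax":0,"ay":0,"az":0,"fingers":1},{"dx":0.049,"dy":-0.001,"dz":0.001,"ax":0,"ay":0,"az":0,"fingers":1},{"dx":0.056,"dy":-0.001,"dz":0.001,"ax":0,"ay":0,"az":0,"fingers":1},{"dx":0.063,"dy":-0.001,"dz":0.001,"ax":0,"ay":0,"az":0,"fingers":1},{"dx":0.070,"dy":-0.001,"dz":0.001,"ax":0,"ay":0,"az":0,"fingers":1},{"dx":0.077,"dy":-0.001,"dz":0.001,"ax":0,"ay":0,"az":0,"fingers":1},{"dx":0.084,"dy":-0.001,"dz":0.001,"ax":0,"ay":0,"az":0,"fingers":1},{"dx":0.091,"dy":-0.001,"dz":0.001,"ax":0,"ay":0,"az":0,"fingers":1},{"dx":0.098,"dy":-0.001,"dz":0.001,"ax":0,"ay":0,"az":0,"fingers":1},{"dx":0.104,"dy":-0.001,"dz":0.001,"ax":0,"ay":0,"az":0,"fingers":1},{"dx":0.108,"dy":-0.001,"dz":0.001,"ax":0,"ay":0,"az":0,"fingers":1},{"dx":0.110,"dy":-0.001,"dz":0.001,"ax":0,"ay":0,"az":0,"fingers":1}]'
cat > pl.py <<'E'
from h import *
im,d,cal=look("top")
P,u,v=pts("top",d,np.ones((480,640),bool),cal)
T=bot.read_state()["tool_pos"]
c=np.array([490,-68]) if T[1]<-.15 else None
Rm=R.from_rotvec(bot.read_state()["tcp_rot"]).as_matrix()
c=(T+Rm[:,0]*.079)[:2]
for r,z0,z1 in((.095,.007,.014),(.06,.02,.0275)):
    m=(P[:,2]>z0)&(P[:,2]<z1)&(np.hypot(P[:,0]-c[0],P[:,1]-c[1])<r)
    Q=(P[m,:2]*1000).astype(np.float32);print(len(Q),cv2.minEnclosingCircle(Q),Q.mean(0))
print('expected plate',c, 'board',w2b(c))
D=np.array([72.7,172.6]);D/=np.hypot(*D)
rel(list(b2w(.0147,-.17)-.079*D)+[-.009],67.2)
E
python3 pl.py
```

```text
time: 6.15
tool_pos: [0.4969, -0.0568, -0.0086]
tcp_rot: [2.623, 1.725, 0.002]
wrist_force: [-0.8, -3.3, 0.5]
width: 0.998
1098 ((527.404296875, 15.232004165649414), 79.28205108642578) [526.2935    43.012978]
843 ((525.7277221679688, 15.442852020263672), 46.77145767211914) [524.07733   21.466476]
expected plate [0.52829225 0.01585591] board [-0.03125558 -0.25312168]
t 6.2 pos [ 0.497  -0.0567 -0.0085] rel mm [95.  -1.7  0.4] turn [ 0.2  0.  -0.5] F [-0.8 -1.8 -0. ] w 1.0
```

```bash
python3 -m inch '[{"dx":0.003,"dy":0,"dz":0,"ax":0,"ay":0,"az":0,"fingers":1},{"dx":0.007,"dy":0,"dz":0,"ax":0,"ay":0,"az":0,"fingers":1},{"dx":0.012,"dy":0,"dz":0,"ax":0,"ay":0,"az":0,"fingers":1},{"dx":0.018,"dy":0,"dz":0,"ax":0,"ay":0,"az":0,"fingers":1},{"dx":0.025,"dy":-0.001,"dz":0,"ax":0,"ay":0,"az":0,"fingers":1},{"dx":0.032,"dy":-0.001,"dz":0,"ax":0,"ay":0,"az":0,"fingers":1},{"dx":0.039,"dy":-0.001,"dz":0,"ax":0,"ay":0,"az":0,"fingers":1},{"dx":0.046,"dy":-0.001,"dz":0,"ax":0,"ay":0,"az":0,"fingers":1},{"dx":0.053,"dy":-0.001,"dz":0,"ax":0,"ay":0,"az":0,"fingers":1},{"dx":0.060,"dy":-0.002,"dz":0,"ax":0,"ay":0,"az":0,"fingers":1},{"dx":0.067,"dy":-0.002,"dz":0,"ax":0,"ay":0,"az":0,"fingers":1},{"dx":0.073,"dy":-0.002,"dz":0,"ax":0,"ay":0,"az":0,"fingers":1},{"dx":0.078,"dy":-0.002,"dz":0,"ax":0,"ay":0,"az":0,"fingers":1},{"dx":0.082,"dy":-0.002,"dz":0,"ax":0,"ay":0,"az":0,"fingers":1},{"dx":0.085,"dy":-0.002,"dz":0,"ax":0,"ay":0,"az":0,"fingers":1},{"dx":0.088,"dy":-0.002,"dz":0,"ax":0,"ay":0,"az":0,"fingers":1},{"dx":0.088,"dy":-0.002,"dz":0,"ax":0,"ay":0,"az":0,"fingers":1}]'
python3 pl.py
```

```text
time: 8.32
tool_pos: [0.5302, 0.0252, -0.0086]
tcp_rot: [2.623, 1.725, 0.003]
wrist_force: [-0.3, -2.1, 0.4]
width: 1.0
731 ((560.6885375976562, 98.05230712890625), 78.83724212646484) [556.4337  131.43712]
478 ((558.2916870117188, 98.56291961669922), 46.40632629394531) [555.10095 116.02217]
expected plate [0.56146222 0.09770537] board [ 0.0117229  -0.17596968]
t 8.38 pos [ 0.5302  0.0252 -0.0085] rel mm [6.7 0.2 0.5] turn [ 0.2 -0.  -0.5] F [-1.2 -1.2  0.3] w 1.0
```

```bash
python3 -m inch '[{"dx":0.002,"dy":0,"dz":0,"ax":0,"ay":0,"az":0,"fingers":1},{"dx":0.004,"dy":0,"dz":0,"ax":0,"ay":0,"az":0,"fingers":1},{"dx":0.005,"dy":0,"dz":0,"ax":0,"ay":0,"az":0,"fingers":1},{"dx":0.005,"dy":0,"dz":0,"ax":0,"ay":0,"az":0,"fingers":1}]';  python3 -m inch '[{"dx":0.001,"dy":0,"dz":0,"ax":0,"ay":0,"az":0,"fingers":1},{"dx":0.002,"dy":0,"dz":0,"ax":0,"ay":0,"az":0,"fingers":1},{"dx":0.002,"dy":0,"dz":0,"ax":0,"ay":0,"az":0,"fingers":1}]'
```

```text
time: 8.88
tool_pos: [0.5322, 0.0299, -0.0086]
tcp_rot: [2.623, 1.725, 0.003]
wrist_force: [-0.1, -1.9, 0.9]
width: 1.0
time: 9.25
tool_pos: [0.533, 0.0318, -0.0086]
tcp_rot: [2.623, 1.725, 0.003]
wrist_force: [-1.7, -3.2, 0.5]
width: 1.004
```

```bash
python3 -m inch '[{"dx":0.001,"dy":0,"dz":0,"ax":0,"ay":0,"az":0,"fingers":1},{"dx":0.0015,"dy":0,"dz":0,"ax":0,"ay":0,"az":0,"fingers":1},{"dx":0.0015,"dy":0,"dz":0,"ax":0,"ay":0,"az":0,"fingers":1}]'; python3 pl.py
```

```text
time: 9.62
tool_pos: [0.5335, 0.033, -0.0086]
tcp_rot: [2.623, 1.725, 0.003]
wrist_force: [-2.1, -4.6, 0.4]
width: 1.004
609 ((564.6928100585938, 108.86434173583984), 78.21742248535156) [560.2447 135.0812]
442 ((561.8222045898438, 113.10204315185547), 51.69773864746094) [557.4976  124.85154]
expected plate [0.56478207 0.1055669 ] board [ 0.01598383 -0.16857579]
t 9.68 pos [ 0.5335  0.033  -0.0086] rel mm [-1.9  0.3  0.4] turn [ 0.2 -0.  -0.5] F [-0.8 -3.6  0.5] w 1.0
```

```bash
python3 -m inch '[{"dx":0.001,"dy":0,"dz":0,"ax":0,"ay":0,"az":0,"fingers":1},{"dx":0.001,"dy":0,"dz":0,"ax":0,"ay":0,"az":0,"fingers":1}]';  python3 -m inch '[{"dx":0.001,"dy":0,"dz":0,"ax":0,"ay":0,"az":0,"fingers":1},{"dx":0.001,"dy":0,"dz":0,"ax":0,"ay":0,"az":0,"fingers":1}]'
```

```text
time: 9.93
tool_pos: [0.5336, 0.0334, -0.0087]
tcp_rot: [2.622, 1.725, 0.001]
wrist_force: [-3.3, -6.0, 0.5]
width: 1.001
time: 10.18
tool_pos: [0.5336, 0.0334, -0.0087]
tcp_rot: [2.622, 1.726, -0.001]
wrist_force: [-2.6, -6.8, 2.3]
width: 0.998
```

The tool stalls and the force rises to about 7 N, so the plate is against the runner. I'll retreat, then look at the rösti with the wrist camera.

```bash
python3 -c "
from h import *
rel(list(b2w(.0147,-.05))+[.23],97.06)"
python3 -m inch '[{"dx":-0.01,"dy":0,"dz":0,"ax":0,"ay":0,"az":0,"fingers":1},{"dx":-0.03,"dy":0,"dz":0,"ax":0,"ay":0,"az":0,"fingers":1},{"dx":-0.03,"dy":0,"dz":-0.04,"ax":0,"ay":0,"az":0,"fingers":0.2},{"dx":-0.03,"dy":0,"dz":-0.10,"ax":0,"ay":0,"az":0,"fingers":0.2},{"dx":-0.03,"dy":0,"dz":-0.16,"ax":0,"ay":0,"az":0,"fingers":0.2},{"dx":-0.03,"dy":0,"dz":-0.22,"ax":0,"ay":0,"az":0,"fingers":0.2}]'
python3 -c "
from h import *
rel(list(b2w(.0147,-.05))+[.23],97.06)"
```

```text
t 10.18 pos [ 0.5336  0.0334 -0.0087] rel mm [ 179.7  -60.4 -239.2] turn [  0.1   0.2 -30.4] F [-2.6 -6.8  2.3] w 1.0
time: 10.92
tool_pos: [0.5209, 0.0059, 0.2132]
tcp_rot: [2.622, 1.725, 0.0]
wrist_force: [1.0, 0.3, -0.1]
width: 0.599
t 10.93 pos [0.5209 0.0059 0.2132] rel mm [210.5 -60.2 -17.3] turn [  0.1   0.1 -30.4] F [ 1.   0.3 -0.1] w 0.6
```

```bash
python3 -m inch '[{"dx":0.05,"dy":-0.015,"dz":-0.017,"ax":0,"ay":0,"az":-10,"fingers":0.2},{"dx":0.11,"dy":-0.03,"dz":-0.017,"ax":0,"ay":0,"az":-20,"fingers":0.2},{"dx":0.17,"dy":-0.045,"dz":-0.017,"ax":0,"ay":0,"az":-30.4,"fingers":0.2},{"dx":0.21,"dy":-0.06,"dz":-0.017,"ax":0,"ay":0,"az":-30.4,"fingers":0.2},{"dx":0.21,"dy":-0.06,"dz":-0.017,"ax":0,"ay":0,"az":-30.4,"fingers":0.2},{"dx":0.21,"dy":-0.06,"dz":-0.017,"ax":0,"ay":0,"az":-30.4,"fingers":0.2}]'
python3 - <<'E'
from h import *
im,d,cal=look("wrist","w2")
P,u,v=pts("wrist",d,np.ones((480,640),bool),cal)
m=(P[:,2]>.036)&(P[:,2]<.046)&(np.hypot(P[:,0]-.54,P[:,1]-.293)<.06)
Q=(P[m,:2]*1000).astype(np.float32);e=cv2.minEnclosingCircle(Q);print('rosti',len(Q),e,Q.mean(0),np.median(P[m,2]),w2b(np.array(e[0])/1000),v[m].min())
m=(abs(P[:,2]-.027)<.004)
print('slab z',np.median(P[m,2]))
T=np.array(bot.read_state()["tool_pos"]);m=(np.linalg.norm(P-T,axis=1)<.1)
L=R.from_rotvec(bot.read_state()["tcp_rot"]).inv().apply(P[m]-T)*1000
k=L[:,2]>L[:,2].max()-8;print('tips',L[k].min(0),L[k].max(0),np.abs(L[k][:,1]).min(),bot.read_state()["width"])
im,d,cal=look("top","t2")
P,u,v=pts("top",d,np.ones((480,640),bool),cal)
for r,z0,z1 in((.095,.007,.014),(.06,.02,.0255)):
    m=(P[:,2]>z0)&(P[:,2]<z1)&(np.hypot(P[:,0]-.565,P[:,1]-.105)<r)&((P[:,:2]-B0)@BY<-.113)
    Q=(P[m,:2]*1000).astype(np.float32);print(len(Q),cv2.minEnclosingCircle(Q),Q.mean(0))
    # circle LS on boundary
    C=w2b
    from scipy.optimize import least_squares
    h=cv2.convexHull(Q)[:,0];b=((h/1000-B0)@BY);h=h[b<-.122]
    f=least_squares(lambda p:np.hypot(h[:,0]-p[0],h[:,1]-p[1])-(80 if r>.09 else 47),[565,105]);print('LS',f.x,w2b(f.x/1000),np.abs(f.fun).max())
E
```

```text
time: 11.68
tool_pos: [0.5486, 0.2217, 0.2294]
tcp_rot: [2.078, 2.352, -0.002]
wrist_force: [-0.1, -0.7, -0.5]
width: 0.601
rosti 12026 ((540.0426025390625, 296.0611267089844), 44.98008346557617) [539.80365 297.4975 ] 0.04143050828107939 [0.01484533 0.0235148 ] 39
slab z 0.027730559000450183
tips [ -9.47072204 -38.06049129 -11.25389533] [13.49690572 37.3316921  -3.28839451] 25.212144206469258 0.6000995089498802
1408 ((564.333740234375, 104.06822204589844), 79.65867614746094) [564.96674  93.45305]
LS [564.17721601 105.00880158] [ 0.01531497 -0.16905532] 1.5849059727285493
820 ((562.32080078125, 104.8210678100586), 47.20126724243164) [561.7905  105.57883]
LS [561.95264723 104.91563128] [ 0.01309582 -0.16887437] 2.518447389235064
```

View pics/w2.png

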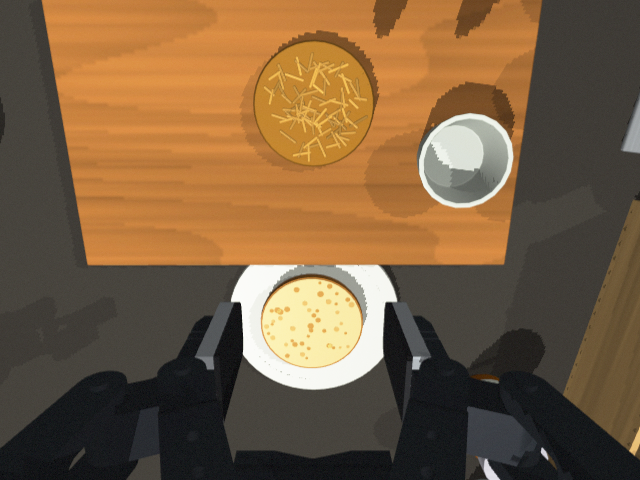

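View pics/t2.png

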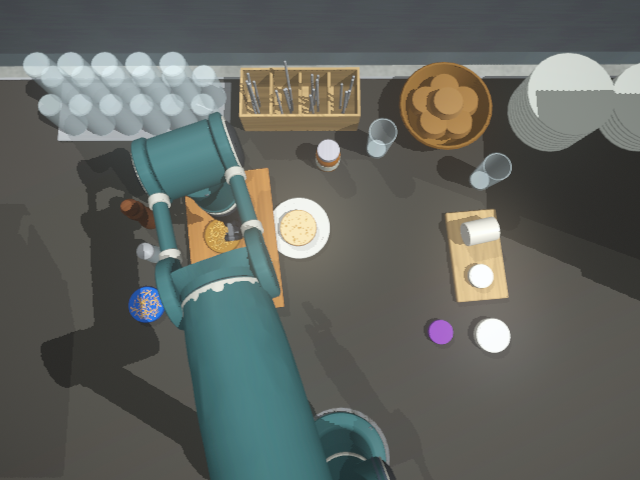

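The wrist picture shows the golden rösti at (314,103) and the ramekin at (465,160). The muffin is at (312,322) on the plate, which is tucked under the edge (row 265). The top view agrees.

```bash
cat > m.py <<'E'
from h import *
from scipy.optimize import least_squares
def fit(P,c,r,z0,z1,bymax,name,slack=.012):
    b=np.array([w2b(p) for p in c[None]])[0]
    m=(P[:,2]>z0)&(P[:,2]<z1)&(np.hypot(P[:,0]-c[0],P[:,1]-c[1])<r+slack)&((P[:,:2]-B0)@BY<bymax)
    h=cv2.convexHull((P[m,:2]*1000).astype(np.float32))[:,0];h=h[((h/1000-B0)@BY)<bymax-.003]
    f=least_squares(lambda p:np.hypot(h[:,0]-p[0],h[:,1]-p[1])-r*1000,c*1000,loss='soft_l1');print(name,f.x.round(1),'board mm',(w2b(f.x/1000)*1000).round(1),'n',m.sum(),len(h),'res',np.abs(f.fun).max().round(1),'z',np.median(P[m,2]).round(4));return f.x
E
python3 - <<'E'
from m import *
im,d,cal=look("wrist")
P,u,v=pts("wrist",d,np.ones((480,640),bool),cal)
c=np.array([.563,.105])
fit(P,c,.08,.007,.014,-.113,'plate');fit(P,c,.047,.02,.0265,-.113,'muffin');fit(P,np.array([.54,.296]),.045,.038,.046,1,'rosti')
b=np.c_[(P[:,:2]-B0)@BX,(P[:,:2]-B0)@BY]
m=(abs(P[:,2]-.027)<.003)&(abs(b[:,0])<.12)&(b[:,1]<-.09)
for x in (-.1,-.05,0,.05,.1):
    k=m&(abs(b[:,0]-x)<.01);print(x,b[k,1].min() if k.any() else None)
rel(list(b2w(.0148,.08))+[.2],97.06)
E
```

```text
plate [564.2 106.8] board mm [  15.6 -167.3] n 8925 42 res 1.7 z 0.0106
muffin [562.2 107.3] board mm [  13.7 -166.5] n 7459 52 res 1.0 z 0.0246
rosti [540.  296.1] board mm [14.8 23.5] n 12004 63 res 0.4 z 0.0414
-0.1 -0.10787755191637105
-0.05 -0.10759198929935801
0 -0.21216791305282942
0.05 -0.2034703993487698
0.1 -0.10692508990588527
t 11.82 pos [0.5489 0.221  0.2297] rel mm [1.321e+02 1.000e-01 2.940e+01] turn [ 0.1  0.2 -0.1] F [ 0.2 -0.4 -0.1] w 0.6
```

Run:
```python
from h import *
V=np.array(bot.get_calibration("wrist")["view"]);c=-V[:3,:3].T@V[:3,3];s=bot.read_state()
print('cam in tool',R.from_rotvec(s["tcp_rot"]).inv().apply(c-s["tool_pos"])*1000)
for cam in("top","scene"):
  im,d,cal=look(cam);
  for t in("pepper_mill","salt_shaker"):
    for m in bot.masks_of(cam,t)[:1]:
      P,u,v=pts(cam,d,m["region"],cal);b=np.c_[(P[:,:2]-B0)@BX,(P[:,:2]-B0)@BY,P[:,2]];print(cam,t,m["p"],np.percentile(b,[2,50,98],axis=0).round(3).tolist())
```

```text
cam in tool [  78.69625415   -0.28407716 -143.53340356]
top pepper_mill 0.67 [[0.063, 0.186, 0.012], [0.078, 0.198, 0.114], [0.104, 0.222, 0.158]]
top salt_shaker 0.55 [[-0.026, 0.186, 0.017], [-0.01, 0.199, 0.072], [0.011, 0.223, 0.081]]
scene pepper_mill 0.82 [[0.077, 0.19, 0.002], [0.104, 0.216, 0.086], [0.115, 0.234, 0.155]]
scene salt_shaker 0.87 [[-0.013, 0.194, 0.0], [0.008, 0.215, 0.054], [0.017, 0.227, 0.078]]
```

```bash
python3 -m inch '[{"dx":0.06,"dy":0,"dz":0,"ax":0,"ay":0,"az":0,"fingers":0.2},{"dx":0.12,"dy":0,"dz":0,"ax":0,"ay":0,"az":0,"fingers":0.2},{"dx":0.133,"dy":0,"dz":0.05,"ax":0,"ay":0,"az":0,"fingers":0.2},{"dx":0.133,"dy":0,"dz":0.1,"ax":0,"ay":0,"az":0,"fingers":0.2},{"dx":0.133,"dy":0,"dz":0.15,"ax":0,"ay":0,"az":0,"fingers":0.2},{"dx":0.133,"dy":0,"dz":0.185,"ax":0,"ay":0,"az":0,"fingers":0.2},{"dx":0.133,"dy":0,"dz":0.198,"ax":0,"ay":0,"az":0,"fingers":0.2},{"dx":0.133,"dy":0,"dz":0.2013,"ax":0,"ay":0,"az":0,"fingers":0.2},{"dx":0.133,"dy":0,"dz":0.2013,"ax":0,"ay":0,"az":0,"fingers":0.2}]'
python3 - <<'E'
from h import *
rel(list(b2w(.0148,-.1187))+[.028],97.06)
im,d,cal=look("wrist","w3")
E
```

```text
time: 13.25
tool_pos: [0.5344, 0.3542, 0.0299]
tcp_rot: [2.079, 2.35, 0.003]
wrist_force: [-0.2, 0.2, -0.0]
width: 0.597
t 13.25 pos [0.5344 0.3542 0.0299] rel mm [-200.7   -1.5    2.2] turn [ 0.2  0.1 -0. ] F [-0.2  0.2 -0. ] w 0.6
```

```bash
python3 -m inch '[{"dx":-0.003,"dy":-0.0015,"dz":0.0015,"ax":0,"ay":0,"az":0,"fingers":0.2},{"dx":-0.006,"dy":-0.0015,"dz":0.0015,"ax":0,"ay":0,"az":0,"fingers":0.2},{"dx":-0.009,"dy":-0.0015,"dz":0.0015,"ax":0,"ay":0,"az":0,"fingers":0.2},{"dx":-0.012,"dy":-0.0015,"dz":0.0015,"ax":0,"ay":0,"az":0,"fingers":0.2},{"dx":-0.016,"dy":-0.0015,"dz":0.0015,"ax":0,"ay":0,"az":0,"fingers":0.2},{"dx":-0.021,"dy":-0.0015,"dz":0.0015,"ax":0,"ay":0,"az":0,"fingers":0.2},{"dx":-0.027,"dy":-0.0015,"dz":0.0015,"ax":0,"ay":0,"az":0,"fingers":0.2},{"dx":-0.033,"dy":-0.0015,"dz":0.0015,"ax":0,"ay":0,"az":0,"fingers":0.2},{"dx":-0.04,"dy":-0.0015,"dz":0.0015,"ax":0,"ay":0,"az":0,"fingers":0.2},{"dx":-0.047,"dy":-0.0015,"dz":0.0015,"ax":0,"ay":0,"az":0,"fingers":0.2},{"dx":-0.054,"dy":-0.0015,"dz":0.0015,"ax":0,"ay":0,"az":0,"fingers":0.2},{"dx":-0.061,"dy":-0.0015,"dz":0.0015,"ax":0,"ay":0,"az":0,"fingers":0.2},{"dx":-0.068,"dy":-0.0015,"dz":0.0015,"ax":0,"ay":0,"az":0,"fingers":0.2},{"dx":-0.075,"dy":-0.0015,"dz":0.0015,"ax":0,"ay":0,"az":0,"fingers":0.2},{"dx":-0.082,"dy":-0.0015,"dz":0.0015,"ax":0,"ay":0,"az":0,"fingers":0.2},{"dx":-0.089,"dy":-0.0015,"dz":0.0015,"ax":0,"ay":0,"az":0,"fingers":0.2},{"dx":-0.094,"dy":-0.0015,"dz":0.0015,"ax":0,"ay":0,"az":0,"fingers":0.2},{"dx":-0.098,"dy":-0.0015,"dz":0.0015,"ax":0,"ay":0,"az":0,"fingers":0.2},{"dx":-0.1,"dy":-0.0015,"dz":0.0015,"ax":0,"ay":0,"az":0,"fingers":0.2}]'
python3 - <<'E'
from m import *
rel(list(b2w(.0148,-.1187))+[.028],97.06)
im,d,cal=look("top")
P,u,v=pts("top",d,np.ones((480,640),bool),cal)
fit(P,b2w(.0148,-.067),.045,.036,.043,1,'rosti')
im,d,cal=look("scene","s3")
cv2.imwrite("pics/s3c.png",cv2.resize(im[170:330,230:450],None,fx=3,fy=3))
E
```

```text
time: 15.68
tool_pos: [0.5453, 0.2547, 0.0289]
tcp_rot: [2.079, 2.35, 0.004]
wrist_force: [0.2, 0.0, -0.6]
width: 0.602
t 15.68 pos [0.5453 0.2547 0.0289] rel mm [-1.005e+02 -1.000e-01  1.000e+00] turn [ 0.3  0.1 -0. ] F [ 0.2  0.  -0.6] w 0.6
rosti [550.8 206.9] board mm [ 14.5 -66.3] n 673 25 res 14.9 z 0.0399
```

View pics/s3c.png

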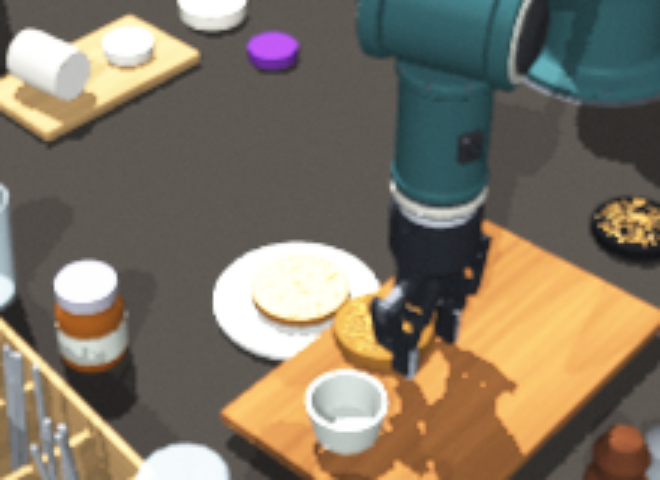

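In the scene crop the rösti sits at (375,325), cradled by the fingers and just reaching the board edge. The muffin and plate are undisturbed.

```bash
python3 -m inch '[{"dx":-0.003,"dy":0,"dz":0.0005,"ax":0,"ay":0,"az":0,"fingers":0.2},{"dx":-0.007,"dy":0,"dz":0.0005,"ax":0,"ay":0,"az":0,"fingers":0.2},{"dx":-0.012,"dy":0,"dz":0.0005,"ax":0,"ay":0,"az":0,"fingers":0.2},{"dx":-0.018,"dy":0,"dz":0.0005,"ax":0,"ay":0,"az":0,"fingers":0.2},{"dx":-0.024,"dy":0,"dz":0.0005,"ax":0,"ay":0,"az":0,"fingers":0.2},{"dx":-0.03,"dy":0,"dz":0.0005,"ax":0,"ay":0,"az":0,"fingers":0.2},{"dx":-0.036,"dy":0,"dz":0.0005,"ax":0,"ay":0,"az":0,"fingers":0.2},{"dx":-0.042,"dy":0,"dz":0.0005,"ax":0,"ay":0,"az":0,"fingers":0.2},{"dx":-0.048,"dy":0,"dz":0.0005,"ax":0,"ay":0,"az":0,"fingers":0.2},{"dx":-0.054,"dy":0,"dz":0.0005,"ax":0,"ay":0,"az":0,"fingers":0.2},{"dx":-0.06,"dy":0,"dz":0.0005,"ax":0,"ay":0,"az":0,"fingers":0.2},{"dx":-0.066,"dy":0,"dz":0.0005,"ax":0,"ay":0,"az":0,"fingers":0.2},{"dx":-0.072,"dy":0,"dz":0.0005,"ax":0,"ay":0,"az":0,"fingers":0.2},{"dx":-0.078,"dy":0,"dz":0.0005,"ax":0,"ay":0,"az":0,"fingers":0.2},{"dx":-0.083,"dy":0,"dz":0.0005,"ax":0,"ay":0,"az":0,"fingers":0.2},{"dx":-0.087,"dy":0,"dz":0.0005,"ax":0,"ay":0,"az":0,"fingers":0.2},{"dx":-0.091,"dy":0,"dz":0.0005,"ax":0,"ay":0,"az":0,"fingers":0.2},{"dx":-0.094,"dy":0,"dz":0.0005,"ax":0,"ay":0,"az":0,"fingers":0.2},{"dx":-0.097,"dy":0,"dz":0.0005,"ax":0,"ay":0,"az":0,"fingers":0.2},{"dx":-0.097,"dy":0,"dz":0.0005,"ax":0,"ay":0,"az":0,"fingers":0.2}]'
cat > c.py <<'E'
from m import *
rel(list(b2w(.0148,-.1187))+[.028],97.06)
im,d,cal=look("top")
P,u,v=pts("top",d,np.ones((480,640),bool),cal)
c=b2w(.015,-.167)
fit(P,c,.08,.007,.014,-.113,'plate');fit(P,c,.045,.034,.042,-.123,'rosti',.004);fit(P,c,.047,.02,.0265,-.113,'muffin')
E
python3 c.py
```

```text
time: 18.27
tool_pos: [0.5572, 0.1583, 0.0285]
tcp_rot: [2.079, 2.35, 0.004]
wrist_force: [-0.7, 0.5, 0.3]
width: 0.604
t 18.27 pos [0.5572 0.1583 0.0285] rel mm [-3.4 -0.2  0.5] turn [ 0.3  0.1 -0.1] F [-0.7  0.5  0.3] w 0.6
plate [562.9 105.4] board mm [  14.1 -168.5] n 736 30 res 27.7 z 0.0099
rosti [562.7 111. ] board mm [  14.6 -162.9] n 268 18 res 25.1 z 0.0373
muffin [562.1 106.3] board mm [  13.4 -167.6] n 77 13 res 5.2 z 0.0229
```

```bash
python3 -m inch '[{"dx":-0.002,"dy":0,"dz":0,"ax":0,"ay":0,"az":0,"fingers":0.2},{"dx":-0.0035,"dy":0,"dz":0,"ax":0,"ay":0,"az":0,"fingers":0.2},{"dx":-0.0035,"dy":0,"dz":0,"ax":0,"ay":0,"az":0,"fingers":0.2}]' ; python3 -m inch '[{"dx":0.01,"dy":0,"dz":0,"ax":0,"ay":0,"az":0,"fingers":0.2},{"dx":0.03,"dy":0,"dz":0,"ax":0,"ay":0,"az":0,"fingers":0.2},{"dx":0.03,"dy":0,"dz":-0.06,"ax":0,"ay":0,"az":0,"fingers":0.2},{"dx":0.00,"dy":0,"dz":-0.12,"ax":0,"ay":0,"az":0,"fingers":0.2},{"dx":-0.06,"dy":0,"dz":-0.18,"ax":0,"ay":0,"az":0,"fingers":0.2},{"dx":-0.115,"dy":0,"dz":-0.2,"ax":0,"ay":0,"az":0,"fingers":1},{"dx":-0.115,"dy":0,"dz":-0.2,"ax":0,"ay":0,"az":0,"fingers":1},{"dx":-0.115,"dy":0,"dz":-0.2,"ax":0,"ay":0,"az":0,"fingers":1}]'
cat > c2.py <<'E'
from m import *
im,d,cal=look("wrist","w4")
P,u,v=pts("wrist",d,np.ones((480,640),bool),cal)
c=b2w(.0148,-.167)
fit(P,c,.08,.007,.014,-.113,'plate');fit(P,c,.045,.034,.043,1,'rosti',.006);fit(P,c,.047,.02,.0265,-.113,'muffin',.006)
m=(np.hypot(*(P[:,:2]-c).T)<.038)&(P[:,2]>.03)
A=np.c_[P[m,:2]-c,np.ones(m.sum())];print('tilt',np.linalg.lstsq(A,P[m,2],rcond=None)[0])
E
python3 c2.py
python3 - <<'E'
import cv2;im=cv2.imread('pics/w4.png');cv2.imwrite('pics/w4s.png',im)
E
```

```text
time: 18.7
tool_pos: [0.5577, 0.1548, 0.0285]
tcp_rot: [2.079, 2.35, 0.004]
wrist_force: [0.6, -0.2, 0.0]
width: 0.601
time: 19.7
tool_pos: [0.5712, 0.041, 0.2293]
tcp_rot: [2.08, 2.348, 0.006]
wrist_force: [0.7, -0.6, -1.5]
width: 0.999
plate [563.7 107.3] board mm [  15.1 -166.8] n 15596 51 res 1.3 z 0.0108
rosti [563.2 108.9] board mm [  14.8 -165. ] n 11585 68 res 0.4 z 0.0384
muffin [562.4 107.6] board mm [  13.9 -166.2] n 308 35 res 0.7 z 0.0244
tilt [0.0020355  0.0012859  0.03850934]
```

View pics/w4.png

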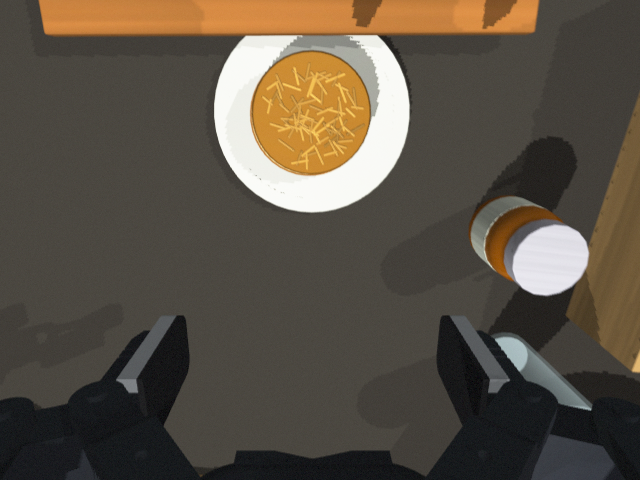

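Rösti, muffin and plate are concentric within about 2 mm (pixels (311,112)), and the rösti lies flat. The plate is still under the edge. The cheese is next.

```bash
python3 -c "
from h import *
rel([.355,-.355,.23],7)"
```

```text
t 19.75 pos [0.5703 0.0418 0.2279] rel mm [-367.7 -261.9   -3. ] turn [ 0.2 -0.2 90. ] F [ 0.5  0.7 -0.6] w 1.0
```

```bash
python3 -m inch '[{"dx":-0.041,"dy":-0.029,"dz":-0.003,"ax":0,"ay":0,"az":10,"fingers":1},{"dx":-0.082,"dy":-0.058,"dz":-0.003,"ax":0,"ay":0,"az":20,"fingers":1},{"dx":-0.123,"dy":-0.087,"dz":-0.003,"ax":0,"ay":0,"az":30,"fingers":1},{"dx":-0.164,"dy":-0.116,"dz":-0.003,"ax":0,"ay":0,"az":40,"fingers":1},{"dx":-0.205,"dy":-0.146,"dz":-0.003,"ax":0,"ay":0,"az":50,"fingers":1},{"dx":-0.246,"dy":-0.175,"dz":-0.003,"ax":0,"ay":0,"az":60,"fingers":1},{"dx":-0.287,"dy":-0.204,"dz":-0.003,"ax":0,"ay":0,"az":70,"fingers":1},{"dx":-0.328,"dy":-0.233,"dz":-0.003,"ax":0,"ay":0,"az":80,"fingers":1},{"dx":-0.368,"dy":-0.262,"dz":-0.003,"ax":0,"ay":0,"az":90,"fingers":1},{"dx":-0.368,"dy":-0.262,"dz":-0.003,"ax":0,"ay":0,"az":90,"fingers":1},{"dx":-0.368,"dy":-0.262,"dz":-0.003,"ax":0,"ay":0,"az":90,"fingers":1},{"dx":-0.368,"dy":-0.262,"dz":-0.003,"ax":0,"ay":0,"az":90,"fingers":1}]'
python3 - <<'E'
from m import *
im,d,cal=look("wrist","w5")
P,u,v=pts("wrist",d,np.ones((480,640),bool),cal)
x=fit(P,np.array([.4375,-.350]),.03,.026,.034,1,'cheese',.01)
m=(P[:,2]>.012)&(P[:,2]<.018)&(abs(P[:,0]-.5)<.15)&(abs(P[:,1]+.345)<.1)
print('cboard',cv2.minAreaRect((P[m,:2]*1000).astype(np.float32)))
rel([x[0]/1000,x[1]/1000,.014],7)
E
```

```text
time: 21.25
tool_pos: [0.3557, -0.3535, 0.2292]
tcp_rot: [-3.134, -0.196, -0.005]
wrist_force: [0.0, -0.5, 0.2]
width: 0.998
cheese [ 437.7 -349.6] board mm [-166.1 -604.7] n 5146 56 res 0.4 z 0.031
cboard ((442.83111572265625, -351.47808837890625), (129.57972717285156, 129.86083984375), 5.107944011688232)
t 21.3 pos [ 0.3558 -0.3537  0.2295] rel mm [ 81.1   6.3 215.8] turn [-0.  -0.2  0.1] F [-0.2  0.   0.8] w 1.0
```

View pics/w5.png

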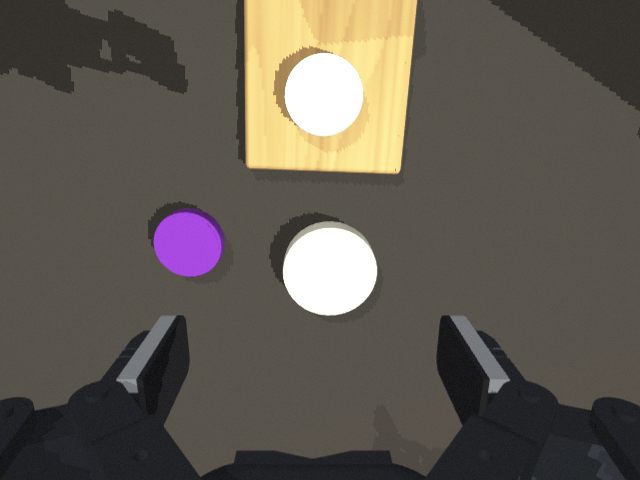

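The wrist view shows the 60 mm white round on the cheese board at (325,95), with the purple one at (188,243) and the bigger white one at (330,268) left alone.

```bash
python3 -m inch '[{"dx":0.06,"dy":0.006,"dz":0,"ax":0,"ay":0,"az":0,"fingers":1},{"dx":0.081,"dy":0.006,"dz":0.05,"ax":0,"ay":0,"az":0,"fingers":1},{"dx":0.081,"dy":0.006,"dz":0.11,"ax":0,"ay":0,"az":0,"fingers":1},{"dx":0.081,"dy":0.006,"dz":0.16,"ax":0,"ay":0,"az":0,"fingers":1},{"dx":0.081,"dy":0.006,"dz":0.195,"ax":0,"ay":0,"az":0,"fingers":1},{"dx":0.081,"dy":0.006,"dz":0.21,"ax":0,"ay":0,"az":0,"fingers":1},{"dx":0.081,"dy":0.006,"dz":0.216,"ax":0,"ay":0,"az":0,"fingers":1},{"dx":0.081,"dy":0.006,"dz":0.216,"ax":0,"ay":0,"az":0,"fingers":1},{"dx":0.081,"dy":0.006,"dz":0.216,"ax":0,"ay":0,"az":0,"fingers":1}]' 20; python3 -c "
from h import *
rel([.4377,-.3496,.014],7)"
```

```text
time: 22.42
tool_pos: [0.4388, -0.3503, 0.0155]
tcp_rot: [3.134, 0.196, 0.009]
wrist_force: [0.8, 0.7, 0.6]
width: 1.0
t 22.43 pos [ 0.4388 -0.3503  0.0155] rel mm [-1.  -0.9  1.5] turn [ 0.1 -0.3  0.1] F [0.8 0.7 0.6] w 1.0
```

```bash
python3 -m inch '[{"dx":-0.001,"dy":-0.001,"dz":0.001,"ax":0,"ay":0,"az":0,"fingers":1},{"dx":-0.001,"dy":-0.001,"dz":0.001,"ax":0,"ay":0,"az":0,"fingers":0.5},{"dx":-0.001,"dy":-0.001,"dz":0.001,"ax":0,"ay":0,"az":0,"fingers":0.3},{"dx":-0.001,"dy":-0.001,"dz":0.001,"ax":0,"ay":0,"az":0,"fingers":0.2},{"dx":-0.001,"dy":-0.001,"dz":0.001,"ax":0,"ay":0,"az":0,"fingers":0.2},{"dx":-0.001,"dy":-0.001,"dz":0.001,"ax":0,"ay":0,"az":0,"fingers":0.2},{"dx":-0.001,"dy":-0.001,"dz":0.001,"ax":0,"ay":0,"az":0,"fingers":0.2}]' 20; python3 -m inch '[{"dx":0,"dy":0,"dz":-0.01,"ax":0,"ay":0,"az":0,"fingers":0.2},{"dx":0,"dy":0,"dz":-0.03,"ax":0,"ay":0,"az":0,"fingers":0.2},{"dx":0,"dy":0,"dz":-0.07,"ax":0,"ay":0,"az":0,"fingers":0.2},{"dx":0,"dy":0,"dz":-0.12,"ax":0,"ay":0,"az":0,"fingers":0.2},{"dx":0,"dy":0,"dz":-0.13,"ax":0,"ay":0,"az":0,"fingers":0.2},{"dx":0,"dy":0,"dz":-0.13,"ax":0,"ay":0,"az":0,"fingers":0.2}]'
python3 -c "
from m import *
rel([.5635,.108,.1],7)
im,d,cal=look('wrist','w6')
P,u,v=pts('wrist',d,np.ones((480,640),bool),cal)
s=bot.read_state();L=R.from_rotvec(s['tcp_rot']).inv().apply(P-s['tool_pos'])*1000
k=(abs(L[:,1])<26)&(abs(L[:,0])<45)&(L[:,2]>-60)&(L[:,2]<15);print(k.sum(),np.percentile(L[k],[1,50,99],axis=0).round(1))
"
```

```text
time: 23.3
tool_pos: [0.4379, -0.3498, 0.0152]
tcp_rot: [3.134, 0.195, 0.009]
wrist_force: [-0.7, 0.3, 6.1]
width: 0.688
time: 24.05
tool_pos: [0.4375, -0.3499, 0.1461]
tcp_rot: [3.132, 0.195, 0.011]
wrist_force: [-1.0, 0.5, -1.5]
width: 0.687
t 24.05 pos [ 0.4375 -0.3499  0.1461] rel mm [ 181.6 -438.9   45.9] turn [ 0.2 -0.4  0.1] F [-1.   0.5 -1.5] w 0.69
22176 [[-26.7 -25.1 -18.6]
 [  5.1  -0.2 -17.2]
 [ 30.2  25.   -5. ]]
```

View pics/w6.png

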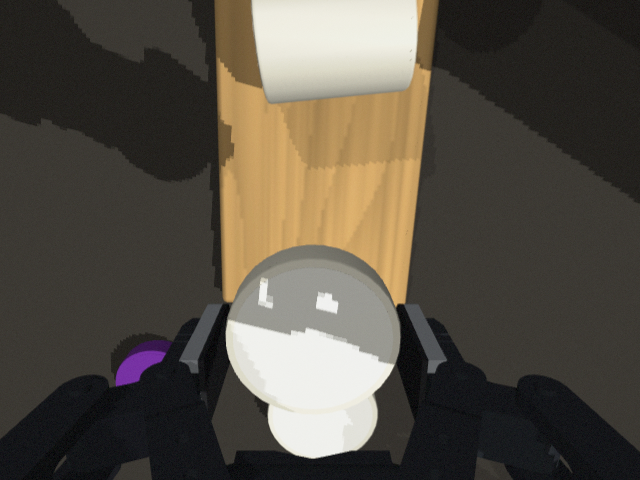

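The cheese is held level and centred between the pads (about (313,330)). The log and the look-alikes are untouched.

```bash
python3 -m inch '[{"dx":0.008,"dy":-0.019,"dz":0,"ax":0,"ay":0,"az":0,"fingers":0.2},{"dx":0.022,"dy":-0.053,"dz":0,"ax":0,"ay":0,"az":0,"fingers":0.2},{"dx":0.038,"dy":-0.092,"dz":0,"ax":0,"ay":0,"az":0,"fingers":0.2},{"dx":0.055,"dy":-0.132,"dz":0,"ax":0,"ay":0,"az":0,"fingers":0.2},{"dx":0.071,"dy":-0.172,"dz":0,"ax":0,"ay":0,"az":0,"fingers":0.2},{"dx":0.088,"dy":-0.212,"dz":0,"ax":0,"ay":0,"az":0,"fingers":0.2},{"dx":0.104,"dy":-0.252,"dz":0,"ax":0,"ay":0,"az":0,"fingers":0.2},{"dx":0.121,"dy":-0.292,"dz":0,"ax":0,"ay":0,"az":0,"fingers":0.2},{"dx":0.137,"dy":-0.332,"dz":0,"ax":0,"ay":0,"az":0,"fingers":0.2},{"dx":0.154,"dy":-0.372,"dz":0,"ax":0,"ay":0,"az":0,"fingers":0.2},{"dx":0.168,"dy":-0.407,"dz":0.01,"ax":0,"ay":0,"az":0,"fingers":0.2},{"dx":0.178,"dy":-0.43,"dz":0.025,"ax":0,"ay":0,"az":0,"fingers":0.2},{"dx":0.1816,"dy":-0.439,"dz":0.045,"ax":0,"ay":0,"az":0,"fingers":0.2},{"dx":0.1816,"dy":-0.439,"dz":0.06,"ax":0,"ay":0,"az":0,"fingers":0.2},{"dx":0.1816,"dy":-0.439,"dz":0.06,"ax":0,"ay":0,"az":0,"fingers":0.2},{"dx":0.1816,"dy":-0.439,"dz":0.06,"ax":0,"ay":0,"az":0,"fingers":0.2}]'
python3 - <<'E'
from m import *
im,d,cal=look('wrist','w7')
P,u,v=pts('wrist',d,np.ones((480,640),bool),cal)
s=bot.read_state();x=fit(P,s['tool_pos'][:2],.03,s['tool_pos'][2]+.009,s['tool_pos'][2]+.025,2,'cheese',.004)
rel([.5633,.1083,.044],7)
E
```

```text
time: 26.1
tool_pos: [0.5626, 0.1081, 0.085]
tcp_rot: [3.135, 0.194, 0.008]
wrist_force: [-0.4, 0.2, 0.0]
width: 0.69
cheese [562.3 109.3] board mm [  14.  -164.6] n 23735 42 res 5.3 z 0.1007
t 26.15 pos [0.563  0.1082 0.0855] rel mm [-0.  -0.1 41.5] turn [ 0.1 -0.4  0.1] F [-0.4  0.5 -0.2] w 0.69
```

```bash
python3 -m inch '[{"dx":0.001,"dy":0,"dz":0.015,"ax":0,"ay":0,"az":0,"fingers":0.2},{"dx":0.001,"dy":0,"dz":0.028,"ax":0,"ay":0,"az":0,"fingers":0.2},{"dx":0.001,"dy":0,"dz":0.037,"ax":0,"ay":0,"az":0,"fingers":0.2},{"dx":0.001,"dy":0,"dz":0.042,"ax":0,"ay":0,"az":0,"fingers":0.2},{"dx":0.001,"dy":0,"dz":0.0435,"ax":0,"ay":0,"az":0,"fingers":0.2},{"dx":0.001,"dy":0,"dz":0.0435,"ax":0,"ay":0,"az":0,"fingers":0.2},{"dx":0.001,"dy":0,"dz":0.0435,"ax":0,"ay":0,"az":0,"fingers":0.2}]'; python3 -m inch '[{"dx":0,"dy":0,"dz":0.001,"ax":0,"ay":0,"az":0,"fingers":0.2},{"dx":0,"dy":0,"dz":0.002,"ax":0,"ay":0,"az":0,"fingers":0.2},{"dx":0,"dy":0,"dz":0.002,"ax":0,"ay":0,"az":0,"fingers":0.2}]'
```

```text
time: 27.02
tool_pos: [0.5648, 0.1084, 0.0425]
tcp_rot: [3.135, 0.194, 0.011]
wrist_force: [0.3, 0.9, -0.3]
width: 0.693
time: 27.4
tool_pos: [0.5647, 0.1084, 0.0405]
tcp_rot: [3.135, 0.194, 0.011]
wrist_force: [-1.0, -0.5, -0.8]
width: 0.69
```

```bash
for i in 1; do python3 -m inch '[{"dx":-0.001,"dy":0,"dz":0.0005,"ax":0,"ay":0,"az":0,"fingers":0.2},{"dx":-0.001,"dy":0,"dz":0.001,"ax":0,"ay":0,"az":0,"fingers":0.2},{"dx":-0.001,"dy":0,"dz":0.001,"ax":0,"ay":0,"az":0,"fingers":0.2}]'; done; python3 -m inch '[{"dx":0,"dy":0,"dz":0.0005,"ax":0,"ay":0,"az":0,"fingers":0.2},{"dx":0,"dy":0,"dz":0.0005,"ax":0,"ay":0,"az":0,"fingers":0.2}]'
```

```text
time: 27.78
tool_pos: [0.5636, 0.1083, 0.0394]
tcp_rot: [3.135, 0.194, 0.011]
wrist_force: [-0.1, 0.4, -0.1]
width: 0.691
time: 28.02
tool_pos: [0.5636, 0.1083, 0.0388]
tcp_rot: [3.135, 0.194, 0.011]
wrist_force: [-0.2, 0.9, 0.2]
width: 0.693
```

```bash
python3 -m inch '[{"dx":0,"dy":0,"dz":0.0007,"ax":0,"ay":0,"az":0,"fingers":0.2},{"dx":0,"dy":0,"dz":0.0007,"ax":0,"ay":0,"az":0,"fingers":0.2}]';python3 -m inch '[{"dx":0,"dy":0,"dz":0.0005,"ax":0,"ay":0,"az":0,"fingers":0.2},{"dx":0,"dy":0,"dz":0.0005,"ax":0,"ay":0,"az":0,"fingers":0.2}]'
```

```text
time: 28.28
tool_pos: [0.5637, 0.1083, 0.0383]
tcp_rot: [3.135, 0.194, 0.011]
wrist_force: [-0.1, -0.7, 1.4]
width: 0.693
time: 28.52
tool_pos: [0.5637, 0.1083, 0.0382]
tcp_rot: [3.135, 0.194, 0.011]
wrist_force: [-2.0, -0.9, 5.2]
width: 0.693
```

Contact is light, with the force rising to 5 N. I'll release and lift.

```bash
python3 -m inch '[{"dx":0,"dy":0,"dz":-0.0005,"ax":0,"ay":0,"az":0,"fingers":0.45},{"dx":0,"dy":0,"dz":-0.0005,"ax":0,"ay":0,"az":0,"fingers":0.6},{"dx":0,"dy":0,"dz":-0.0005,"ax":0,"ay":0,"az":0,"fingers":0.9},{"dx":0,"dy":0,"dz":-0.001,"ax":0,"ay":0,"az":0,"fingers":0.9},{"dx":0,"dy":0,"dz":-0.005,"ax":0,"ay":0,"az":0,"fingers":0.9},{"dx":0,"dy":0,"dz":-0.02,"ax":0,"ay":0,"az":0,"fingers":0.9},{"dx":0,"dy":0,"dz":-0.06,"ax":0,"ay":0,"az":0,"fingers":0.9},{"dx":-0.04,"dy":0,"dz":-0.11,"ax":0,"ay":0,"az":0,"fingers":0.9},{"dx":-0.08,"dy":0,"dz":-0.16,"ax":0,"ay":0,"az":0,"fingers":0.9},{"dx":-0.1,"dy":0,"dz":-0.19,"ax":0,"ay":0,"az":0,"fingers":0.9},{"dx":-0.1,"dy":0,"dz":-0.19,"ax":0,"ay":0,"az":0,"fingers":0.9},{"dx":-0.1,"dy":0,"dz":-0.19,"ax":0,"ay":0,"az":0,"fingers":0.9}]'
sed -i 's/"w4"/"w8"/' c2.py
cat >> c2.py <<'E'
fit(P,c,.03,.049,.057,1,'cheese',.006);rel([.56,.1,.2],7)
E
python3 c2.py
```

```text
time: 30.02
tool_pos: [0.4633, 0.0961, 0.2278]
tcp_rot: [3.135, 0.194, 0.013]
wrist_force: [1.1, 0.6, -0.8]
width: 0.952
plate [564.4 106.8] board mm [  15.8 -167.4] n 12698 40 res 11.8 z 0.0108
rosti [563.5 108.9] board mm [  15.1 -165.1] n 6443 61 res 0.5 z 0.0384
muffin [562.6 107.6] board mm [  14.1 -166.3] n 455 34 res 1.2 z 0.0245
tilt [0.01285153 0.08911237 0.04903415]
cheese [563.4 109.8] board mm [  15.1 -164.2] n 6279 53 res 0.4 z 0.054
t 30.07 pos [0.463  0.096  0.2268] rel mm [96.6  8.  27.4] turn [ 0.1 -0.3  0.1] F [-0.5  0.1 -0.1] w 0.95
```

View pics/w8.png

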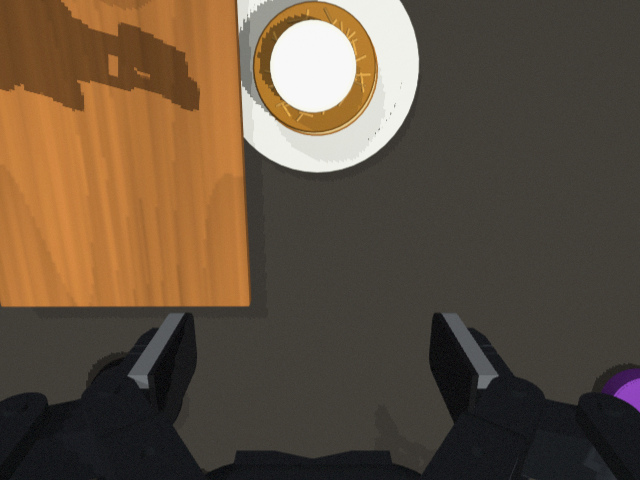

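The cheese at (313,66) lies flat and centred on the rösti, with the plate tucked under the board edge. I'm handing in.

```bash
python3 -c "
from workcell import bot
print(bot.finish_job())"
```

```text
the job is handed in; nothing more can be done
None
```

The open sandwich is built and handed in at about 30 s of the 64 s allowed. I pushed the plate in with the open fingers until the tool stalled against the runner at about 7 N. The rösti then went straight off the board onto the muffin, cradled between the fingers. I gripped the cheese round at 20 N and set it down with about 5 N of contact.

- **Centring:** in the last wrist picture, the muffin, rösti and cheese centres lie within about 3.5 mm of each other and of the plate centre. The cheese is furthest off, about 3 mm from the plate centre and 1 mm from the rösti centre.
- **Flatness:** the rösti was flat after the slide, and the top heights (38 mm rösti, 54 mm cheese) match a flat stack.
- **Plate tucked in:** the plate read 15.8 mm along and -167.4 mm across the board. That camera put the board edge at about -107.5 mm instead of -110, so the plate is about 60 mm out from the edge, as specified.
- **Other items:** nothing else was touched on purpose, and the pictures showed nothing moved. I took no last overview picture of the far items.
- **Weak checks:** the last plate fit had an 11.8 mm outlier because the rim was partly cut off in the picture. The tilt fit in the final check means nothing, because the cheese was in its region.

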